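# Bring the sample into the photometer's beam

### The job

Clear the vial box off the photometer's clear cover and set it down flat inside the steel tray, without dropping it. Then raise the cover right up to its stop, turn the carousel by its centre knob, without touching the glass vials or their caps, until the one tall vial has clicked into place in front of the optical head, and let go of the knob. Finally lower the cover until it is fully shut, leaving everything else on the bench where it stands.

Things in the scene. Friction and masses are not known exactly. Their poses are not given: they have to be found in the camera images.
- photometer: bench photometer, charcoal, 400 x 380 mm, fixed. Origin on the bench under the carousel's axis; x to its rear, y to its left (console side), z up. Flat deck 130 mm above the bench, x -162 to 240, y -120 to 260 mm; in it a round well, 148 mm across, holds the carousel. Left of the cover (y over 110 mm) a sloping keypad console stands up to 45 mm above the deck
- cover (a joint): clear dust cover over the well, hinged along its rear edge; 0 rad shut, grows as its front goes up, stop at 1.13 (65 degrees), where it still leans over the carousel: no room for a vertical gripper at the knob. Stiff hinge, stays where left, about 4 N at the tab. Shut: x and y within 88 and 95 mm of the photometer's origin, flat top 191 mm above the bench; 4 mm walls, open below
- cover_hinge (a point): middle of the cover's hinge line, at x = +88 mm, y = 0 of the photometer, 131 mm above the bench; axes turn with the cover
- cover_tab (a point): grip point in the cover's pull tab, a black upright fin in the middle of the front wall: 14 mm thick (along the photometer's y), 26 mm high, sticking 45 mm out. The point is 30 mm out of the wall, at mid height; shut: x = -118 mm, y = 0 of the photometer, 163 mm above the bench. 208 mm from the hinge line. Axes turn with the cover
- carousel (a joint): angle of the carousel, rad, positive anticlockwise from above, no end stop; 0 (and every full turn) puts the tall vial in front of the optical head. Five stations 72 degrees (1.257 rad) apart; a sprung detent draws it to the nearest station when let go, though it may be found resting midway between two. Turning it takes about 0.1 N m
- knob: black fluted round knob on a stem at the centre of the carousel, turning with it: head 36 mm across, from 142 to 176 mm above the bench. Origin on the carousel's axis, 160 mm above the bench; z up. Below it the aluminium carousel disc, 132 mm across, top face at 102 mm
- vials: three glass vials held fast in the carousel, centres 47 mm from its axis: one tall and wide (white cap 25 mm across, top 128 mm above the bench, 26 mm above the disc), two short and narrow (caps 16 mm across, 8 mm above the disc); two stations are empty. Origin on the carousel's axis at the disc's top face. Not to be touched
- tall_vial (a point): centre of the top of the tall vial's white cap, 128 mm above the bench
- beam (a point): where the centre of the tall vial's cap top must be: 47 mm from the carousel's axis towards the photometer's +y, 128 mm above the bench; fixed. Beyond it stands the optical head: a black block at the well's left edge (44 mm long, y = 64 to 88 mm, top 153 mm above the bench) with a round window facing the carousel
- vial_box: closed plastic box for vials, left lying on the cover: 92 x 60 mm, 36 mm tall, white with a grey lid; origin at the centre of its underside, x along its long side, z up; about 150 g
- tray: shallow steel tray to the right of the photometer, fixed: outside 200 mm (x) by 150 mm (y), 22 mm tall, walls and floor 3 mm thick, empty; origin at the centre of its underside
- beaker: glass beaker, 68 mm across, 90 mm tall, behind the tray; origin at the centre of its underside; not part of the job, to be left alone
- wash_bottle: white wash bottle with a bent spout, 64 mm across, 190 mm tall, behind the tray, next to the photometer; origin at the centre of its underside; not part of the job, to be left alone
- thermometer: small white digital thermometer on a foot, 85 mm wide, 60 mm tall, near the robot's base; origin at the centre of its underside; not part of the job, to be left alone
- tube_rack: white rack of capped test tubes, 200 x 60 mm, 92 mm tall, left of the photometer; origin at the centre of its underside; not part of the job, to be left alone
- flask: conical glass flask, 84 mm across, 126 mm tall, behind the tube rack; origin at the centre of its underside; not part of the job, to be left alone
- reagent_jar: small amber jar, 48 mm across, 65 mm tall, in front of the photometer, on the robot side; origin at the centre of its underside; not part of the job, to be left alone
- petri_stack: three stacked clear Petri dishes, 88 mm across, 42 mm tall in all, standing on the raised rear of the photometer's console; origin at the centre of its underside; not part of the job, to be left alone

How it is judged:
By the outcome, as a careful person would: the job done as asked, in the order asked, and still so for the second after the job is handed in, with the robot touching nothing.
It also fails if it takes over 72 s, if anything falls off the work surface, if the arm or the gripper's body presses on something with over 40 N, if the wrist force passes 120 N, or if a joint passes its speed limit or range.

### The arm

A 6-joint arm with a two-finger parallel gripper is mounted at the origin on the work surface. World frame = base frame: x ahead of the robot, y to its left, z up, the work surface at z = 0. Lengths are in m, angles in degrees, forces in N, time in s.
With the tool pointing down it reaches from about 0.3 to 0.775 m from the base axis. Payload 14.6 kg.
Tool frame: the origin (TCP) lies where the fingers leave the gripper's body, on its centre line; the fingertips stand 97 mm ahead of it and the grasp point (between the pads) lies 78 mm ahead of it; z points along the fingers, y is the line along which they close (so a half turn about z gives the same grasp; the last joint's range is limited). The gripper opens to 94 mm and grips with 3 to 60 N. Pads are 16 mm wide; open, the fingers measure 119 mm over their backs; the gripper's body (75 mm by 177 mm) begins 78 mm behind the grasp point.
Start: joints at [-68.847, 17.183, 87.147, -0, 75.671, -3.816], TCP at [0.232, -0.499, 0.303] pointing down, gripper open.
Joint ranges: [-173.82, 173.82], [-45.26, 126.66], [13.44, 144.39], [-59.66, 239.66], [0, 175.72], [-146.38, 146.38]. Speed limits (degrees/s): [127.2, 127.2, 147.25, 180, 180, 180].

### API

Orientations are given as a 3x3 rotation matrix whose columns are the frame's x, y, z axes.
In Python, from rig import bot, eoat, telemetry, viewer, workorder gives the robot as it stands. Calls block until the motion is done:
- bot.move_ptp(position, orientation): joint-space move of the TCP to a pose.
- bot.move_linear(position, ori=None, vel=0.15, threshold=None): straight line of the TCP; ori=None keeps the orientation; vel is the mean speed in m/s. With threshold (N) it stops when the force on the tool has changed by that much, and returns True; else False.
- bot.move_j(angles): joint-space move.
- eoat.move_gripper(opening, squeeze=None): finger opening in m; squeeze is the grip in N (None keeps the last); returns when the fingers have stopped.
- bot.hold(seconds).
- bot.solve_ik(position, orientation): joint angles nearest the present ones, or None.
- telemetry.get_obs(): the state.
- viewer.camera(name): name is "scene" or "top" or "wrist"; returns a dict with "frame" (420x560x3 uint8, red, green, blue), "fx", "fy", "cx", "cy" (pixels), "R" (3x3) and "t" (3): a world point X has camera coordinates R X + t; the wrist camera has in their place "hand_eye" (4x4, takes a point from camera to tool coordinates, whose origin is the TCP and whose axes are the flange's). Camera axes: x right, y down, z forward; pixel columns grow to the right and rows downward; lengths in m; the calibration is good to about 2 mm. A picture is of the moment at which its call begins: read the wrist's pose just before it. There is no depth.
A pose or a line that the arm cannot do raises bot.MotionError and nothing moves.
- workorder.finish_job(): hands the job in, once; it reports no verdict.
Trained networks look in a picture, given as the dict that the camera call returned (one of the last four; its "shot" number tells which), for a name from the list of things; names that differ only in an ending like _2 or _b are one class to them, and where a whole thing is asked for, a point or a joint stands for the part that bears it (a point fixed in the world has none). Each returns a list of dicts, best first, with "score" (0 to 1); they miss things now and then, are a little off and sometimes report something else, mostly with a low value. They report only what shows in the picture. A call takes as long as a camera call.
- viewer.outline_of(picture, query): "pixels" (420x560 bool, what is visible of it) and "rect" ([left, top, width, height] in pixels, round what is visible of it).
The state is a dict: "t": time; "joints": joint angles; "dq": joint speeds; "joint_torque": joint torques, N m; "position": TCP position; "ee_rot": TCP orientation; "contact_force": force on the tool from outside, world axes, zero at the start; "wrist_torque": the same for the moment, N m; "width": finger opening in m.
Only numpy, scipy, OpenCV 4.12 (cv2) and the standard library are available. Lean on these libraries where they do the work, as an engineer would, in place of code of your own. Each camera call takes 0.05 s, during which the arm holds its last target. There are 200 camera calls.

## Working session

There is one attempt and no reset: what is moved stays moved. The work goes in short steps, each a Python script; the robot and the scene stay as the last script left them, time stands still between calls to the robot, and variables do not carry over. Pictures are saved under pics/ and viewed, on a budget of 10 in all, crops included, one or two more only if the job needs it, and the job is handed in when it is done.

```bash
ls; mkdir -p pics
cat > h.py <<'E'
import numpy as np, cv2
from rig import bot, eoat, telemetry, viewer, workorder
def save(c,n): cv2.imwrite('pics/'+n,c['frame'][:,:,::-1])
def ray(c,uv):
    R=np.array(c['R']);t=np.array(c['t'])
    o=-R.T@t; d=R.T@np.array([(uv[0]-c['cx'])/c['fx'],(uv[1]-c['cy'])/c['fy'],1.]); return o,d
def onz(c,uv,z):
    o,d=ray(c,uv); return o+d*(z-o[2])/d[2]
def proj(c,X):
    X=np.atleast_2d(X); p=X@np.array(c['R']).T+np.array(c['t']); return np.c_[p[:,0]/p[:,2]*c['fx']+c['cx'],p[:,1]/p[:,2]*c['fy']+c['cy']]
def wrist(s=None):
    s=telemetry.get_obs(); c=viewer.camera('wrist'); H=np.array(c['hand_eye'])
    Rt=np.array(s['ee_rot']);p=np.array(s['position'])
    Rw=Rt@H[:3,:3]; tw=Rt@H[:3,3]+p
    c['R']=Rw.T; c['t']=-Rw.T@tw; return c
E
python3 - <<'E'
from h import *
s=viewer.camera('scene');t=viewer.camera('top')
save(s,'s0.png');save(t,'t0.png')
for nm,c in(('top',t),('scene',s)):
    print(nm,c['fx'],-np.array(c['R']).T@np.array(c['t']))
    for q in ['photometer','cover','vial_box','tray','knob','cover_tab','tall_vial','reagent_jar','petri_stack','wash_bottle','beaker','tube_rack','flask','thermometer']:
        try:
            r=viewer.outline_of(c,q)
        except Exception as e: print(q,e);continue
        for o in r[:1]:
            m=o['pixels'].astype(np.uint8); b=cv2.minAreaRect(cv2.findNonZero(m))
            print(q,round(o['score'],2),o['rect'],np.round(b[0],1),np.round(b[1],1),round(b[2],1))
E
```

```text
pics
top 409.89283613767344 [0.2911364  0.08579544 1.42466038]
photometer 0.87 [188.6, 109.0, 128.0, 138.5] [249.6 177.4] [131.3 121. ] 85.0
cover 0.9 [236.6, 148.0, 68.2, 71.2] [273.  184.4] [71.6 62.3] 85.2
vial_box 0.64 [273.2, 164.7, 28.7, 34.2] [286.5 183.4] [20.  31.9] 19.3
tray 0.81 [360.7, 190.0, 53.4, 64.4] [388.5 221.5] [59.8 45.8] 75.5
cover_tab 0.91 [239.5, 149.8, 66.8, 73.0] [272.7 184.5] [71.2 61.6] 84.6
reagent_jar 0.53 [343.7, 250.2, 19.5, 14.5] [351.5 257. ] [14. 17.] 90.0
petri_stack 0.91 [194.5, 131.4, 28.5, 34.1] [209. 147.] [30. 28.] 90.0
wash_bottle 0.89 [354.1, 134.0, 27.0, 26.7] [368.4 146.4] [18.6 29.1] 35.5
tube_rack 0.61 [188.7, 112.5, 125.7, 135.1] [249.7 177.4] [130.1 118.5] 84.6
flask 0.7 [152.2, 163.8, 27.0, 27.3] [166.5 175.5] [23. 25.] 90.0
thermometer 0.74 [214.2, 257.6, 26.1, 14.2] [225.5 265. ] [12. 23.] 90.0
scene 395.13654782986373 [0.95442558 0.42514186 0.94066732]
photometer 0.82 [177.2, 169.2, 228.0, 227.9] [288.6 268.9] [179.6 185.7] 31.0
cover 0.74 [217.9, 175.7, 113.9, 102.7] [279.8 219.1] [89.2 93.1] 35.4
vial_box 0.59 [249.3, 173.0, 48.1, 43.0] [271.3 193.6] [30.9 44.7] 63.4
tray 0.76 [164.9, 127.0, 76.8, 61.8] [202.7 156.9] [47.2 68.1] 37.4
cover_tab 0.63 [222.9, 177.7, 111.2, 98.8] [280.1 219. ] [88.1 90.9] 35.0
reagent_jar 0.74 [256.8, 136.5, 11.7, 23.6] [261.  148.5] [23. 14.] 90.0
petri_stack 0.79 [303.3, 282.2, 45.8, 46.3] [323.9 303. ] [43.4 47.5] 14.0
wash_bottle 0.7 [132.8, 180.6, 34.8, 51.1] [149.  206.9] [51.9 25.8] 66.3
beaker 0.75 [117.3, 166.8, 29.9, 32.8] [130.7 182.9] [33.2 25.5] 58.0
tube_rack 0.88 [416.3, 248.1, 56.8, 84.5] [445.7 290.5] [31.4 83.5] 22.6
flask 0.88 [375.2, 336.9, 42.3, 45.1] [395.  357.5] [41. 38.] 90.0
thermometer 0.61 [372.7, 203.0, 32.5, 24.6] [386.3 213.8] [31.1 15.9] 20.0
```

View pics/t0.png

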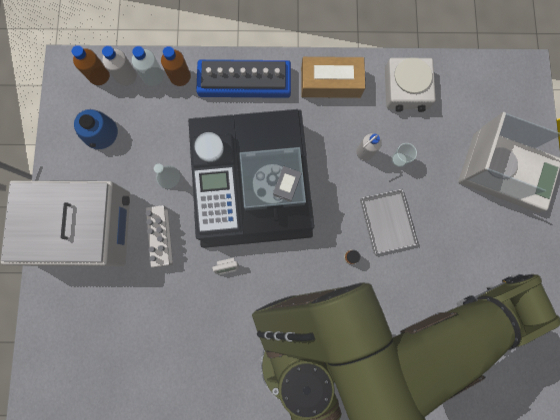

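View pics/s0.png

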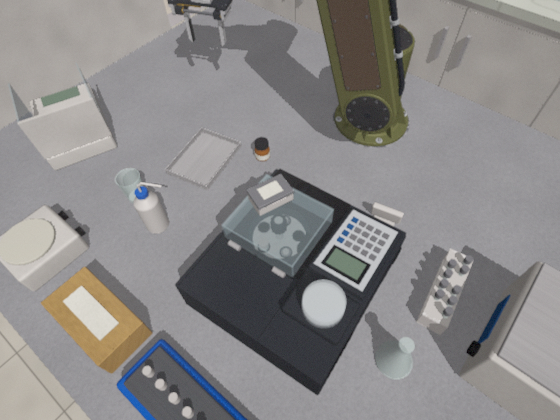

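Top view: photometer centre ~(250,177), turned about 5°. Cover ~(273,180), with the vial box at its front right ~(287,183), skewed. The tray is at ~(389,222), empty, and the jar at (352,257). I'll fit poses by silhouette in both views.

```bash
cat >> h.py <<'E'
from scipy.optimize import minimize
def boxpts(x0,x1,y0,y1,z0,z1): return np.array([[x,y,z] for x in(x0,x1) for y in(y0,y1) for z in(z0,z1)],float)
def place(P,p,z=0):
    c,s=np.cos(p[2]),np.sin(p[2]); return np.c_[P[:,0]*c-P[:,1]*s+p[0],P[:,0]*s+P[:,1]*c+p[1],P[:,2]+z]
K=4
def sil(c,parts,p,z):
    m=np.zeros((420*K,560*K),np.uint8)
    for P in parts:
        h=cv2.convexHull((proj(c,place(P,p,z))*K).astype(np.float32)); cv2.fillConvexPoly(m,np.round(h).astype(np.int32),1)
    return m
def fit(views,parts,p0,z):
    big=[(c,np.kron(m.astype(np.uint8),np.ones((K,K),np.uint8))) for c,m in views]
    def f(q):
        p=[q[0],q[1],q[2]]; e=0
        for c,m in big:
            s=sil(c,parts,p,z); e+=1-(s&m).sum()/max(1,(s|m).sum())
        return e
    best=None
    for d in (0,):
        r=minimize(f,p0,method='Nelder-Mead',options=dict(initial_simplex=np.array(p0)+np.array([[0,0,0],[.02,0,0],[0,.02,0],[0,0,.15]]),xatol=2e-4,fatol=1e-4,maxiter=150))
        if best is None or r.fun<best.fun: best=r
    return best.x,best.fun
PH=[boxpts(-.162,.240,-.120,.260,0,.130)]
COV=[boxpts(-.088,.088,-.095,.095,.131,.191)]
BOX=[boxpts(-.046,.046,-.03,.03,0,.036)]
TRAY=[boxpts(-.1,.1,-.075,.075,0,.022)]
E
python3 - <<'E'
from h import *
s=viewer.camera('scene');t=viewer.camera('top')
def m(c,q): return viewer.outline_of(c,q)[0]['pixels']
M={q:[(c,m(c,q)) for c in(t,s)] for q in['photometer','cover','vial_box','tray']}
for q,parts,z,uv,zz,yaw in [('photometer',PH,0,(275,185),.13,0.09),('cover',COV,0,(273,180),.19,0.09),('tray',TRAY,0,(389,222),.0,.25),('vial_box',BOX,.191,(287,183),.2,1.2)]:
    g=onz(t,uv,zz); 
    for v in ([M[q]] if q!='vial_box' else [M[q],M[q][:1],M[q][1:]]):
        x,f=fit(v,parts,[g[0],g[1],yaw],z); print(q,np.round(g[:2],3),np.round(x[:2],4),np.degrees(x[2]).round(1),round(f,3))
jx=[onz(c,(u,v),z)[:2] for c,u,v,z in((t,351.5,257,.065),(s,262,143,.065))];print('jar',jx)
E
```

```text
photometer [0.578 0.084] [0.5876 0.0934] 5.5 0.261
cover [0.581 0.09 ] [0.5889 0.0947] 6.0 0.434
tray [ 0.477 -0.318] [ 0.4778 -0.3096] 12.9 0.063
vial_box [0.569 0.047] [0.563  0.0477] 159.4 0.201
vial_box [0.569 0.047] [0.5641 0.0465] 161.2 0.071
vial_box [0.569 0.047] [0.5606 0.0501] 161.1 0.099
jar [array([ 0.35112302, -0.1703476 ]), array([ 0.35611381, -0.17048007])]
```

Box: centre (0.564, 0.047), long axis at about -20°. Tray: (0.478, -0.310) at 13°. I'll hover over the box for a close look, and check IK for the cover arc and the knob.

```bash
cat >> h.py <<'E'
def Rdown(yaw):  # tool y along world direction yaw, pointing down; picks x=y cross z
    y=np.array([np.cos(yaw),np.sin(yaw),0]);z=np.array([0,0,-1.]);return np.c_[np.cross(y,z),y,z]
def Rtilt(az,dip,sgn=1): # tool z: azimuth az, dip below horizontal; tool y horizontal, sgn=+1: to the left of az
    z=np.array([np.cos(az)*np.cos(dip),np.sin(az)*np.cos(dip),-np.sin(dip)]);y=sgn*np.array([-np.sin(az),np.cos(az),0]);return np.c_[np.cross(y,z),y,z]
def tcp(g,R): return np.asarray(g)-.078*R[:,2]
def obs(): return telemetry.get_obs()
E
python3 - <<'E'
from h import *
d=np.radians
o=obs();print(np.round(np.array(o['ee_rot']),2).tolist())
for yaw in (70,-110):
    R=Rdown(d(yaw)); print(yaw,bot.solve_ik(tcp([.564,.047,.38],R),R))
ph=np.array([.588,.094,d(5.7)])
def W(x,y,z): return place(np.array([[x,y,z]]),ph)[0]
for sg in(1,-1):
  for dip in (45,60,75):
    R=Rtilt(ph[2],d(dip),sg); res=[]
    for th in (0,.4,.8,1.13):
        c,s=np.cos(th),np.sin(th); g=W(.088-.206*c+.032*s,0,.131+.206*s+.032*c); q=bot.solve_ik(tcp(g,R),R); res.append(None if q is None else np.round(q).astype(int).tolist())
    print('tab',sg,dip,res)
  for dip in (45,55):
    res=[]
    for a in (-60,-40,0,40,60):
        R=Rtilt(ph[2]+d(a),d(dip),sg); q=bot.solve_ik(tcp(W(0,0,.163),R),R);res.append(None if q is None else np.round(q).astype(int).tolist())
    print('knob',sg,dip,res)
R=Rdown(d(70)) if bot.solve_ik(tcp([.564,.047,.38],Rdown(d(70)))  ,Rdown(d(70))) is not None else Rdown(d(-110))
qs={y:bot.solve_ik(tcp([.56,.05,.36],Rdown(d(y))),Rdown(d(y))) for y in(70,-110)}
y=min((k for k in qs if qs[k] is not None),key=lambda k:abs(qs[k][5]))
R=Rdown(d(y)); bot.move_ptp(tcp([.56,.05,.36],R),R); print(y,obs()['t'])
c=wrist(); save(c,'w0.png')
for q in('vial_box','cover','tall_vial','knob'):
    r=viewer.outline_of(c,q)
    if r: print(q,round(r[0]['score'],2),r[0]['rect'])
    if q=='vial_box' and r: print(fit([(c,r[0]['pixels'])],BOX,[.563,.047,d(-20)],.191))
    if q=='cover' and r: print(fit([(c,r[0]['pixels'])],COV,[.588,.094,d(5.7)],0))
E
```

```text
[[0.91, 0.42, -0.0], [0.42, -0.91, 0.0], [-0.0, -0.0, -1.0]]
70 [ 1.05576710e+00  1.57871441e+01  6.87310953e+01 -2.54444375e-14
  9.54817606e+01 -6.89442329e+01]
-110 [ 1.05576710e+00  1.57871441e+01  6.87310953e+01 -2.54444375e-14
  9.54817606e+01  1.11055767e+02]
tab 1 45 [[5, -4, 132, 1, 8, -92], [5, -9, 123, 1, 21, -91], [5, -5, 111, 0, 29, -90], [6, 2, 100, 0, 33, -90]]
tab 1 60 [[5, -2, 123, 0, 29, -90], [5, -4, 113, 0, 41, -90], [6, 1, 100, 0, 49, -90], [6, 8, 89, 0, 53, -90]]
tab 1 75 [[5, 4, 113, 0, 48, -90], [6, 3, 103, 0, 59, -90], [6, 8, 89, 0, 68, -90], [6, 15, 77, 0, 73, -90]]
knob 1 45 [[22, 25, 97, -53, 60, 15], [19, 18, 106, -58, 42, 4], [5, 11, 115, 1, 9, -91], None, None]
knob 1 55 [[19, 23, 94, -40, 58, 4], [16, 18, 102, -40, 44, -14], [6, 12, 109, 0, 24, -90], None, None]
tab -1 45 [[5, -4, 132, 1, 8, 88], [5, -9, 123, 1, 21, 89], [5, -5, 111, 0, 29, 90], [6, 2, 100, 0, 33, 90]]
tab -1 60 [[5, -2, 123, 0, 29, 90], [5, -4, 113, 0, 41, 90], [6, 1, 100, 0, 49, 90], [6, 8, 89, 0, 53, 90]]
tab -1 75 [[5, 4, 113, 0, 48, 90], [6, 3, 103, 0, 59, 90], [6, 8, 89, 0, 68, 90], [6, 15, 77, 0, 73, 90]]
knob -1 45 [None, None, [5, 11, 115, 1, 9, 89], [-9, 16, 108, 59, 42, -5], [-12, 22, 100, 53, 59, -16]]
knob -1 55 [None, None, [6, 12, 109, 0, 24, 90], [-5, 16, 104, 40, 44, 13], [-8, 21, 97, 40, 58, -5]]
70 4.325
vial_box 0.95 [256.2, 154.6, 66.0, 106.5]
(array([ 0.56610667,  0.04896403, -0.36734466]), np.float64(0.04647373943778654))
cover 0.82 [211.9, 87.8, 242.4, 226.8]
(array([0.59239219, 0.0946233 , 0.10182858]), np.float64(0.2639270727825206))
```

View pics/w0.png

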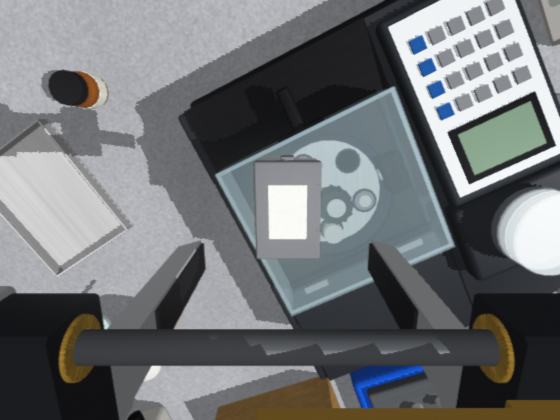

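Wrist view: box at (288,208). Cover top corners are near (217,175), (393,88), (453,246), (293,314), and the tab is near (290,107). The box fit agrees with the earlier one, so I'll refine the photometer from these corners, then pick the box and place it.

Run:
```python
from h import *
from scipy.optimize import least_squares
d=np.radians
c=wrist(); 
uv=np.array([[217,175],[393,88],[453,246],[293,314]],float)
P=np.array([[-.088,-.095,.191],[-.088,.095,.191],[.088,.095,.191],[.088,-.095,.191]])
r=least_squares(lambda p:(proj(c,place(P,p))-uv).ravel(),[.588,.094,.1],x_scale=[.01,.01,.1])
print(r.x,np.degrees(r.x[2]),np.round(r.fun,1)); np.save('ph.npy',r.x)
print('tab',proj(c,place(np.array([[-.133,0,.176],[-.088,0,.176]]),r.x)))
b=[.566,.049]; R=Rdown(d(69))
bot.move_ptp(tcp([*b,.26],R),R)
bot.move_linear(tcp([*b,.215],R),vel=.12)
eoat.move_gripper(.04,30); print('w',obs()['width'])
bot.move_linear(tcp([*b,.30],R),vel=.15)
print('w',obs()['width'],obs()['contact_force'],obs()['t'])
R2=Rdown(d(13)); tr=[.478,-.310]
bot.move_ptp(tcp([*tr,.16],R2),R2)
print('w',obs()['width'],obs()['t'])
bot.move_linear(tcp([*tr,.06],R2),vel=.15)
print(bot.move_linear(tcp([*tr,.0255],R2),vel=.04,threshold=4),obs()['position'][2]-.078-.024)
eoat.move_gripper(.08); bot.move_linear(tcp([*tr,.16],R2),vel=.2)
print(obs()['t'],obs()['width'])
t=viewer.camera('top'); save(t,'t1.png')
for q in('vial_box','tray'):
    r=viewer.outline_of(t,q)
    if r: print(q,round(r[0]['score'],2),r[0]['rect'])
```

```text
[0.59317008 0.0946044  0.10250527] 5.873119541139936 [-2.1  0.2  1.4 -1.6  1.9  0.4 -1.3  2.1]
tab [[281.17823405  88.95693433]
 [300.94406268 131.73636525]]
w 0.059553647130750564
w 0.05927618404715515 [-0.62382379 -0.24295467 -2.05117092] 6.975
w 0.060107042630583724 8.4417
True 0.002940528511088246
11.375 0.07991986180919769
vial_box 0.58 [375.5, 208.0, 16.0, 23.9]
tray 0.74 [212.0, 252.5, 27.4, 23.2]
```

Box released with its underside at z = 3 mm, which is the tray floor. Next I move to the tab pre-grasp and check from there.

```bash
cat >> h.py <<'E'
ph=np.load('ph.npy') if __import__('os').path.exists('ph.npy') else None
def W(x,y,z): return place(np.array([[x,y,z]],float),ph)[0]
def tabpt(th):
    c,s=np.cos(th),np.sin(th); return W(.088-.206*c+.032*s,0,.131+.206*s+.032*c)
E
python3 - <<'E'
from h import *
d=np.radians
R=Rtilt(ph[2],d(60)); g=tabpt(0)
bot.move_ptp(tcp(g-.09*R[:,2],R),R); print(obs()['t'])
c=wrist(); im=c['frame'].copy()
pts=np.array([W(-.133,y,z) for y in(-.007,.007) for z in(.150,.176)]+[W(-.088,0,.176),W(0,0,.176),W(-.088,.095,.191),W(-.088,-.095,.191),g])
for u,v in proj(c,pts): cv2.circle(im,(int(round(u)),int(round(v))),2,(255,0,0),-1)
cv2.imwrite('pics/w1.png',im[:,:,::-1]); print(np.round(proj(c,pts)).tolist())
for q in('cover_tab','knob','tall_vial'):
    r=viewer.outline_of(c,q)
    if r: print(q,round(r[0]['score'],2),r[0]['rect'])
E
```

```text
13.0083
[[277.0, 193.0], [277.0, 217.0], [295.0, 193.0], [296.0, 217.0], [286.0, 255.0], [287.0, 309.0], [408.0, 270.0], [165.0, 271.0], [286.0, 218.0]]
cover_tab 0.81 [166.9, 194.7, 234.5, 137.3]
knob 0.39 [458.8, 3.3, 25.7, -1.1]
```

View pics/w1.png

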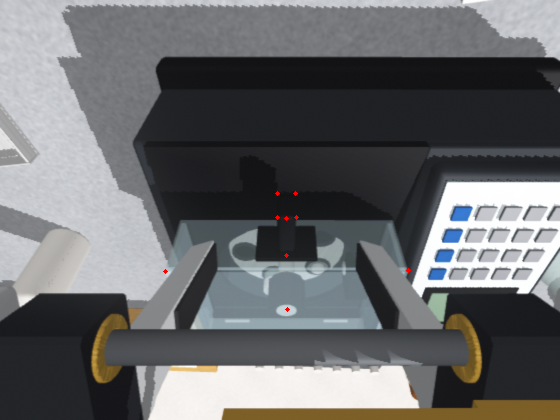

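View pics/t1.png

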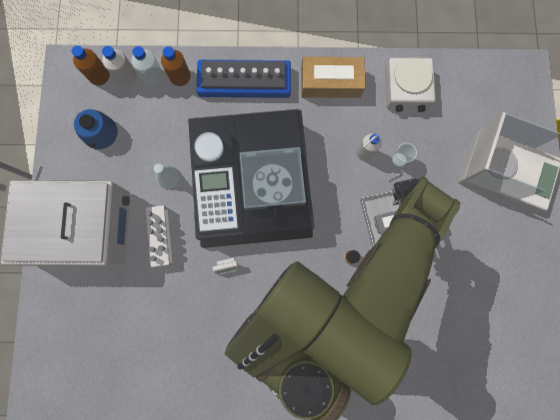

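The tab prediction coincides with the fin (277–296, 193–218) and the cover's front edge at row 270. The top view shows the box in the tray at (388,222). Now I grip the tab and raise the cover.

Run:
```python
from h import *
d=np.radians
R=Rtilt(ph[2],d(60)); g=tabpt(0)
eoat.move_gripper(.045)
print(bot.move_linear(tcp(g,R),R,vel=.12,threshold=10))
eoat.move_gripper(.005,25); o=obs(); print('w',o['width'],o['contact_force'])
N=8
for i in range(1,N+1):
    th=1.10*i/N; R=Rtilt(ph[2],d(60+15*i/N)); bot.move_linear(tcp(tabpt(th),R),R,vel=.12)
    if i%2==0:
        o=obs(); print(i,round(o['width'],4),np.round(o['contact_force'],1))
hit=bot.move_linear(tcp(tabpt(1.17),R),R,vel=.03,threshold=8)
o=obs(); gp=np.array(o['position'])+.078*np.array(o['ee_rot'])[:,2]
print(hit,np.round(gp-tabpt(1.13),4),o['width'],np.round(o['contact_force'],1),o['t'])
```

```text
False
w 0.013856669854519763 [-1.6280576  -8.10263761  3.03479324]
2 0.0137 [-4.1 -7.4  4.9]
4 0.0139 [-0.7 -6.7  2.6]
6 0.0137 [ 2.3 -6.5 -1.1]
8 0.014 [ 2.2 -6.  -0.6]
False [ 0.008  -0.0002  0.0017] 0.013985866594571888 [ 1.6 -5.6 -0.7] 19.3083
```

Run:
```python
from h import *
d=np.radians
R=Rtilt(ph[2],d(75))
hit=bot.move_linear(tcp(tabpt(1.23),R),R,vel=.03,threshold=8)
o=obs(); gp=np.array(o['position'])+.078*np.array(o['ee_rot'])[:,2]
print(hit,np.round(gp-tabpt(1.13),4),np.round(o['contact_force'],1),o['t'])
c=viewer.camera('scene'); im=c['frame'].copy()
def cov(P,th):
    x=P[:,0]-.088;z=P[:,2]-.131;c_,s=np.cos(th),np.sin(th)
    return place(np.c_[.088+x*c_+z*s,P[:,1],.131-x*s+z*c_],ph)
for th,col in((1.13,(255,0,0)),(1.0,(0,255,0))):
    Q=cov(COV[0],th)
    for u,v in proj(c,Q): cv2.circle(im,(int(round(u)),int(round(v))),2,col,-1)
im=cv2.resize(im[120:330,130:410],None,fx=2.8,fy=2.8); cv2.imwrite('pics/s1.png',im[:,:,::-1])
```

```text
True [0.0117 0.0002 0.0026] [-5.1 -0.5  4.8] 19.5917
```

View pics/s1.png

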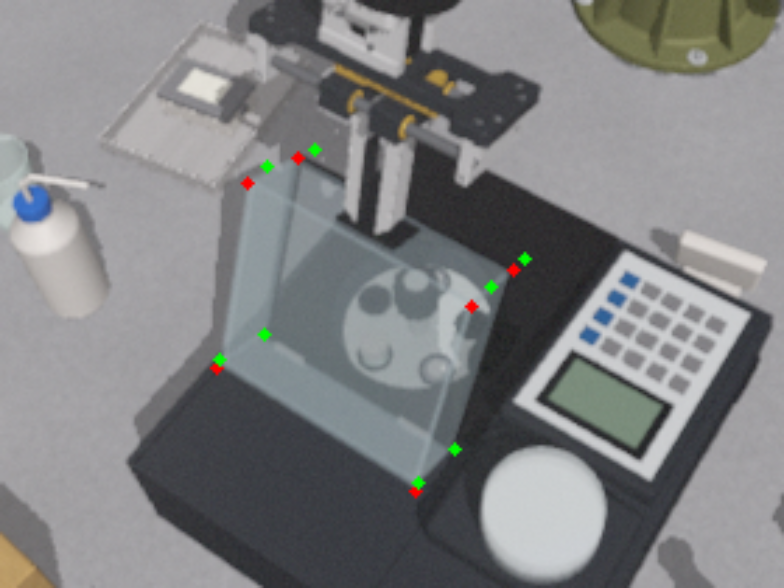

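Cover corners match the 1.13 rad model (red dots) and the force rose, so it is at its stop. I release, back off, and look at the carousel from the knob's approach line.

Run:
```python
from h import *
d=np.radians
eoat.move_gripper(.04)
o=obs(); p=np.array(o['position']);z=np.array(o['ee_rot'])[:,2]; np.save('tabopen.npy',p+.078*z)
bot.move_linear(p-.09*z,vel=.2)
R=Rtilt(ph[2],d(50)); k=W(0,0,.163)
bot.move_ptp(tcp(k-.13*R[:,2],R),R); print(obs()['t'])
for dip in(45,50,60):
  print(dip,[(a,None if (q:=bot.solve_ik(tcp(k,Rtilt(ph[2]+d(a),d(dip))),Rtilt(ph[2]+d(a),d(dip)))) is None else np.round(q).astype(int).tolist()) for a in(-35,-25,0,15,20,25,30)])
c=wrist(); im=c['frame'].copy(); t=viewer.camera('top')
for cc in(c,t):
  for q in('tall_vial','knob','vials','carousel'):
    for r in viewer.outline_of(cc,q)[:2]:
        ys,xs=np.nonzero(r['pixels']); u=(xs.mean(),ys.mean()) if len(xs) else None
        print(q,round(r['score'],2),np.round(r['rect']),u)
for P in(W(0,0,.176),W(0,0,.102),*[W(.047*np.cos(a),.047*np.sin(a),.102) for a in np.arange(5)*2*np.pi/5+np.pi/2],W(0,.047,.128)):
    u,v=proj(c,P)[0]; cv2.circle(im,(int(round(u)),int(round(v))),2,(255,0,0),-1)
cv2.imwrite('pics/w2.png',im[:,:,::-1])
```

```text
21.85
45 [(-35, [18, 17, 107, -59, 37, 0]), (-25, [15, 15, 110, -59, 28, -9]), (0, [5, 11, 115, 2, 9, -92]), (15, None), (20, None), (25, None), (30, None)]
50 [(-35, [17, 17, 105, -48, 38, -11]), (-25, [14, 15, 108, -45, 30, -23]), (0, [5, 12, 112, 1, 17, -91]), (15, [0, 12, 111, 36, 23, -140]), (20, None), (25, None), (30, None)]
60 [(-35, [14, 18, 100, -30, 43, -29]), (-25, [12, 16, 102, -25, 38, -43]), (0, [5, 14, 105, 0, 31, -91]), (15, [2, 14, 105, 17, 34, -121]), (20, [0, 15, 104, 22, 36, -130]), (25, [-1, 15, 103, 25, 38, -138]), (30, [-2, 16, 102, 28, 41, -146])]
tall_vial 0.77 [260. 111.  73.  96.] (np.float64(285.5185601799775), np.float64(152.3970753655793))
tall_vial 0.53 [409. 243.  90.  60.] (np.float64(454.05155642023345), np.float64(272.2859922178988))
knob 0.8 [264. 148.  44.  79.] (np.float64(285.79510961214163), np.float64(194.54300168634063))
vials 0.63 [256. 114.  78.  92.] (np.float64(288.06904231625833), np.float64(152.4198218262806))
carousel 0.84 [218. 109. 138. 119.] (np.float64(285.30054912727985), np.float64(160.53726220827613))
knob 0.59 [268. 173.   7.  13.] (np.float64(271.9646017699115), np.float64(178.81415929203538))
vials 0.56 [258. 164.  26.  36.] (np.float64(270.8641304347826), np.float64(178.0326086956522))
carousel 0.68 [187. 108. 128. 141.] (np.float64(247.49054587306807), np.float64(172.213334429464))
carousel 0.62 [250. 164.  42.  41.] (np.float64(271.93631669535284), np.float64(182.47418244406197))
```

View pics/w2.png

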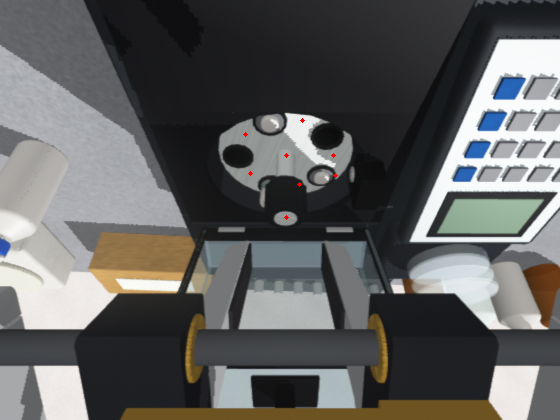

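The carousel rests midway between stations: holes at (327,135) and (238,155), vials at (270,122), (322,176) and (272,187). I need a zoom to see which is tall.

Run:
```python
from h import *
c=wrist(); s=viewer.camera('scene'); out=[]
for cc,(x,y) in((c,(205,95)),(s,(235,190))):
    im=cv2.resize(cc['frame'][y:y+140,x:x+160],None,fx=2.5*1,fy=2.5*1,interpolation=cv2.INTER_CUBIC); im=cv2.resize(im,(400,350)) 
    for a in(198,342,54):
        a=np.radians(a); th=np.linspace(0,6.28,40)
        for rr,h,col in((.0125,.128,(255,0,0)),(.008,.110,(0,200,0))):
            pts=np.array([W(.047*np.cos(a)+rr*np.cos(b),.047*np.sin(a)+rr*np.sin(b),h) for b in th])
            q=(proj(cc,pts)-[x,y])*2.5; cv2.polylines(im,[np.int32(np.round(q))],True,col,1)
    out.append(im)
cv2.imwrite('pics/z1.png',np.hstack(out)[:,:,::-1])
```

```text
(no output)
```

View pics/z1.png

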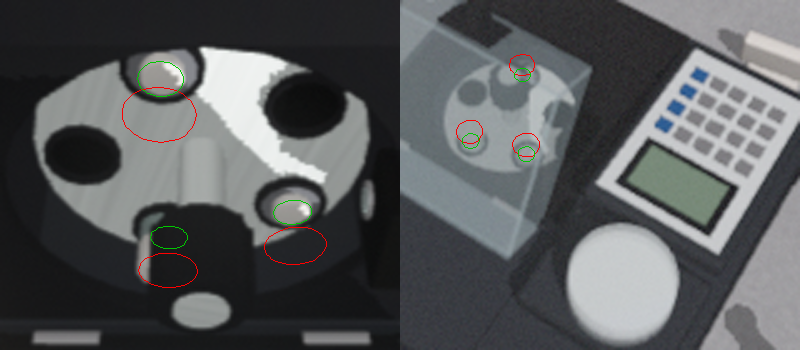

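The vials at (270,122) and (322,176) match short caps. The wide glass behind the knob matches a tall cap at 342°, so the carousel is at about −108°, midway, and needs +108°. First stroke: +36°, then check.

```bash
cat >> h.py <<'E'
def stroke(a0,a1,dip=50,sq=25,n=None,back=.06):
    d=np.radians; k=W(0,0,.163); Ra=lambda a:Rtilt(ph[2]+d(a),d(dip))
    R=Ra(a0); bot.move_ptp(tcp(k-back*R[:,2],R),R)
    if bot.move_linear(tcp(k,R),R,vel=.12,threshold=8): print('touch'); return
    eoat.move_gripper(.02,sq); o=obs(); print('grip',o['width'],np.round(o['contact_force'],1))
    n=n or max(1,int(round(abs(a1-a0)/10)))
    for a in np.linspace(a0,a1,n+1)[1:]: R=Ra(a); bot.move_linear(tcp(k,R),R,vel=.08)
    o=obs(); print('turned',o['width'],np.round(o['contact_force'],1),np.round(o['wrist_torque'],2))
    eoat.move_gripper(.05); bot.move_linear(tcp(k-back*R[:,2],R),R,vel=.15); print(obs()['t'])
E
python3 - <<'E'
from h import *
eoat.move_gripper(.05)
stroke(-25,13)
R=Rtilt(ph[2],np.radians(50)); k=W(0,0,.163); bot.move_ptp(tcp(k-.13*R[:,2],R),R)
c=wrist(); t=viewer.camera('top'); out=[]; print(obs()['t'])
for cc,(x,y),f in((c,(205,95),2.5),(t,(235,143),5)):
    w=int(400/f);im=cv2.resize(cc['frame'][y:y+int(350/f),x:x+w],(400,350),interpolation=cv2.INTER_CUBIC)
    a=np.radians(18); pts=np.array([W(.047*np.cos(a)+.0125*np.cos(b),.047*np.sin(a)+.0125*np.sin(b),.128) for b in np.linspace(0,6.28,40)])
    cv2.polylines(im,[np.int32(np.round((proj(cc,pts)-[x,y])*f))],True,(255,0,0),1); out.append(im)
cv2.imwrite('pics/z2.png',np.hstack(out)[:,:,::-1])
E
```

```text
grip 0.03566689510641388 [-7.1 -9.3  7.5]
turned 0.035439550813444354 [-15.2 -11.6   8.1] [-1.5   1.16 -0.77]
28.2667
29.075
```

View pics/z2.png

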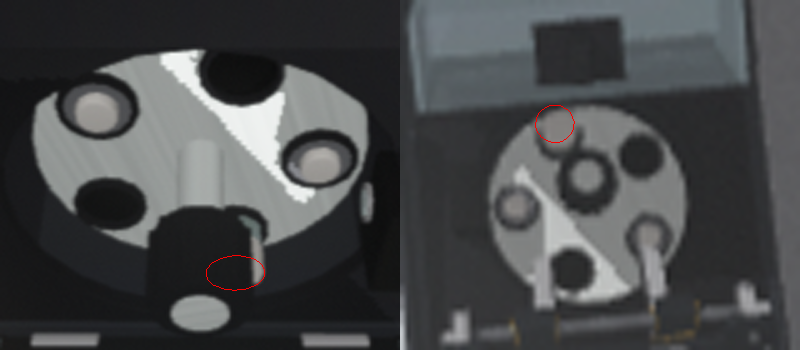

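The tall vial is confirmed at 18°, one station short. The top view shows its white cap at the red circle. Second stroke: 45°, and the detent should finish it.

Run:
```python
from h import *
stroke(-30,15)
R=Rtilt(ph[2],np.radians(50)); k=W(0,0,.163); bot.move_ptp(tcp(k-.13*R[:,2],R),R)
c=wrist(); t=viewer.camera('top'); out=[]; print(obs()['t'])
for cc,(x,y),f in((c,(205,95),2.5),(t,(235,143),5)):
    w=int(400/f);im=cv2.resize(cc['frame'][y:y+int(350/f),x:x+w],(400,350),interpolation=cv2.INTER_CUBIC)
    a=np.radians(90); pts=np.array([W(.047*np.cos(a)+.0125*np.cos(b),.047*np.sin(a)+.0125*np.sin(b),.128) for b in np.linspace(0,6.28,40)])
    cv2.polylines(im,[np.int32(np.round((proj(cc,pts)-[x,y])*f))],True,(255,0,0),1); out.append(im)
cv2.imwrite('pics/z3.png',np.hstack(out)[:,:,::-1])
```

```text
grip 0.035668092856177246 [-7.9 -8.1  7.8]
turned 0.0355628480665031 [-16.2 -12.8  10.4] [-1.58  1.35 -0.67]
34.8333
35.7083
```

View pics/z3.png

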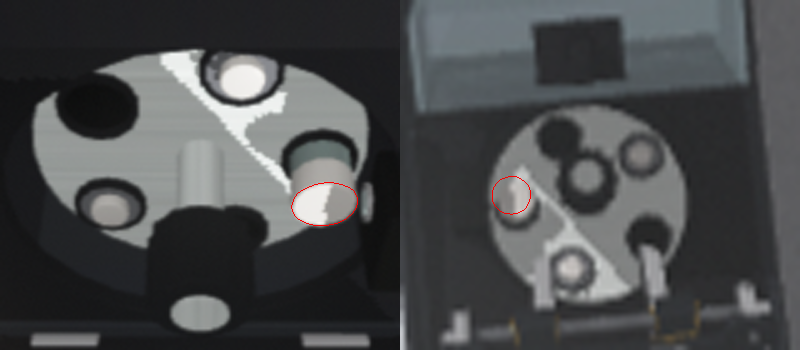

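The tall cap sits exactly on the beam mark, clicked in, and the knob is free. Now I lower the cover by the tab.

Run:
```python
from h import *
d=np.radians
R=Rtilt(ph[2],d(75)); g=tabpt(1.13)
eoat.move_gripper(.045)
bot.move_ptp(tcp(g-.1*R[:,2],R),R)
print(bot.move_linear(tcp(g,R),R,vel=.12,threshold=8))
eoat.move_gripper(.005,25); o=obs(); print('w',o['width'],np.round(o['contact_force'],1))
N=8
for i in range(N-1,-1,-1):
    th=.03+1.10*i/N; R=Rtilt(ph[2],d(60+15*i/N)); bot.move_linear(tcp(tabpt(th),R),R,vel=.12)
    if i%2==0:
        o=obs(); print(i,round(o['width'],4),np.round(o['contact_force'],1))
hit=bot.move_linear(tcp(tabpt(-.06),R),R,vel=.03,threshold=12)
o=obs(); gp=np.array(o['position'])+.078*np.array(o['ee_rot'])[:,2]
print(hit,np.round(gp-tabpt(0),4),o['width'],np.round(o['contact_force'],1),o['t'])
eoat.move_gripper(.045); bot.move_linear(tcp(gp-.12*R[:,2],R),R,vel=.2)
c=wrist(); im=c['frame'].copy()
for th,col in((0,(255,0,0)),(.05,(0,255,0))):
    for x,y,z in((-.088,.095,.191),(-.088,-.095,.191),(-.088,.095,.131),(-.088,-.095,.131),(-.133,0,.176)):
        X=x-.088;Z=z-.131
        u,v=proj(c,W(.088+X*np.cos(th)+Z*np.sin(th),y,.131-X*np.sin(th)+Z*np.cos(th)))[0]; cv2.circle(im,(int(round(u)),int(round(v))),1,col,-1)
s=viewer.camera('scene'); print(obs()['t'])
cv2.imwrite('pics/w3.png',np.hstack([cv2.resize(im[150:325,130:430],None,fx=1.33,fy=1.33),cv2.resize(s['frame'][120:320,140:480],(399,233))])[:,:,::-1] if True else 0)
```

```text
False
w 0.013869138551106391 [-0.6 -7.7  0.9]
6 0.0139 [-3.4 -6.8  1.4]
4 0.0135 [-6.  -7.1  1.6]
2 0.0137 [-3.1 -7.4 -1.4]
0 0.0138 [ 2.1 -7.2 -3. ]
True [ 0.0004 -0.0006  0.0041] 0.013658991679217154 [ 2.1 -0.5 -2.5] 42.0917
43.6083
```

View pics/w3.png

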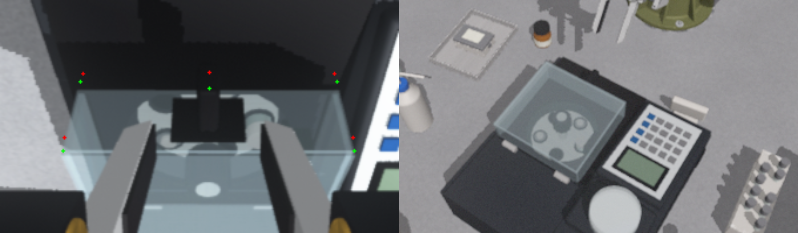

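The cover is still about 0.05 rad open: its front edge lies on the green 0.05 markers, and the grip slipped a little. I'll press the tab's top down with closed fingers until it stops.

Run:
```python
from h import *
d=np.radians
R=Rtilt(ph[2],d(89)); tip=lambda g:np.asarray(g)-.097*R[:,2]
eoat.move_gripper(.0)
bot.move_ptp(tip(W(-.113,0,.225)),R)
for z in(.195,.172,.166):
    hit=bot.move_linear(tip(W(-.113,0,z)),R,vel=.04,threshold=14)
    o=obs(); print(hit,round(o['position'][2]-.097,4),np.round(o['contact_force'],1))
    if hit: break
bot.move_linear(tip(W(-.113,0,.24)),R,vel=.2)
R=Rtilt(ph[2],d(60)); g=tabpt(0); eoat.move_gripper(.045)
bot.move_ptp(tcp(g-.12*R[:,2],R),R)
c=wrist(); im=c['frame'].copy()
for th,col in((0,(255,0,0)),(.03,(0,255,0))):
    for x,y,z in((-.088,.095,.191),(-.088,-.095,.191),(-.088,.095,.131),(-.088,-.095,.131),(-.133,0,.176)):
        X=x-.088;Z=z-.131
        u,v=proj(c,W(.088+X*np.cos(th)+Z*np.sin(th),y,.131-X*np.sin(th)+Z*np.cos(th)))[0]; cv2.circle(im,(int(round(u)),int(round(v))),1,col,-1)
s=viewer.camera('scene'); print(obs()['t'])
cv2.imwrite('pics/w4.png',np.hstack([cv2.resize(im[150:325,130:430],(400,233)),cv2.resize(s['frame'][120:320,140:480],(399,233))])[:,:,::-1])
```

```text
False 0.1952 [-1.2 -0.3 -0.4]
True 0.1763 [-3.9 -0.6 10.2]
48.5083
```

View pics/w4.png

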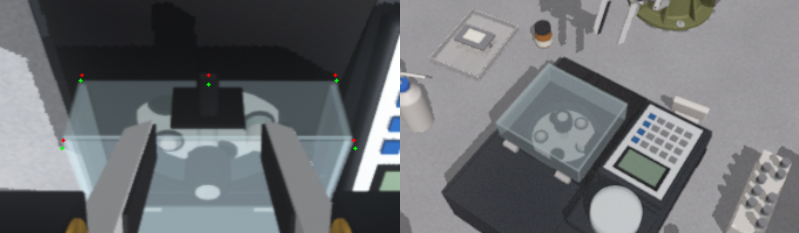

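Pressed to z = 176.3 mm against a nominal 176. To be sure, I'll press once more, more firmly, and compare with the initial shut view (w1) from the identical pose.

Run:
```python
from h import *
d=np.radians
R=Rtilt(ph[2],d(89)); tip=lambda g:np.asarray(g)-.097*R[:,2]
eoat.move_gripper(.0)
bot.move_ptp(tip(W(-.113,0,.195)),R)
hit=bot.move_linear(tip(W(-.113,0,.168)),R,vel=.04,threshold=25)
o=obs(); print(hit,round(o['position'][2]-.097,4),np.round(o['contact_force'],1))
bot.move_linear(tip(W(-.113,0,.24)),R,vel=.2)
R=Rtilt(ph[2],d(60)); g=tabpt(0); eoat.move_gripper(.08)
bot.move_ptp(tcp(g-.09*R[:,2],R),R)
c=wrist(); print(obs()['t'])
a=cv2.cvtColor(cv2.imread('pics/w1.png'),cv2.COLOR_BGR2GRAY); b=cv2.cvtColor(c['frame'],cv2.COLOR_RGB2GRAY)
for n,(y0,y1,x0,x1) in dict(front=(205,240,185,255),frontR=(205,240,320,360),topedge=(255,285,220,260),deck=(140,210,130,180)).items():
    print(n,cv2.phaseCorrelate(np.float32(a[y0:y1,x0:x1]),np.float32(b[y0:y1,x0:x1])))
# column intensity edges
for x in (200,215,340,350): print(x,[int(np.argmax(np.abs(np.diff(cv2.GaussianBlur(i,(1,3),0)[205:240,x].astype(int)))))+205 for i in(a,b)])
for q,cam in(('vial_box','scene'),('tray','scene')):
    s=viewer.camera(cam); r=viewer.outline_of(s,q); 
    if r: print(q,round(r[0]['score'],2),r[0]['rect'])
```

```text
True 0.1763 [-5.7 -1.1 11.9]
52.9583
front ((-4.932013677322026, -0.008546518957789573), 0.14800198946470094)
frontR ((-15.666457005937339, -0.7409106777260739), 0.4873673203918669)
topedge ((-0.13470046380755463, -0.7877630778011007), 0.5929851905504863)
deck ((-0.10406517455594866, -0.1768647375951531), 0.9189654666847653)
200 [219, 218]
215 [219, 218]
340 [238, 218]
350 [219, 218]
vial_box 0.79 [186.4, 140.0, 38.8, 29.1]
tray 0.91 [165.7, 126.8, 76.3, 63.4]
```

A firmer press stopped at the same height, and the front edges match the initial shut view within 1 px. The cover is shut, so I hand in.

```bash
python3 -c "
from h import *
print(workorder.finish_job())"
```

```text
the job is handed in; nothing more can be done
None
```

The job is done and was handed in at about 53 s of robot time, against the 72 s limit; no verdict was reported.

- **Vial box:** I lifted it off the cover and released it in the tray with its underside at about 3 mm, the tray floor's height. The later pictures show it lying there.
- **Cover raised:** I lifted it by the tab until the force rose. Its corners matched the model at the 1.13 rad stop. The grip ended about 12 mm from the predicted tab point, so it had slipped a little.
- **Carousel:** It was resting midway, at about −108°. I turned it by the knob in two tilted strokes, with the fingertips planned to stay about 15 mm above the tall vial's cap. After release, the tall vial's cap lay exactly on the beam mark in the wrist view; I did not look at it closely again after shutting the cover.
- **Cover shut:** The first lowering stopped about 0.05 rad short because the grip slipped. I pressed the tab down twice with closed fingers, and both presses stopped at 176.3 mm (nominal 176 mm). The front edges then matched the initial shut view to within 1 px. Three of the automatic image comparisons agreed; two over the front wall gave sideways shifts and were not usable.

I saw nothing else on the bench disturbed in the pictures, but I did not measure the other objects individually at the end.

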